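# Put the corner block away in the bench chest and slide its cover shut

## Task

Pick up the willow corner block, the squat pale one that lies on the bench just beyond the violin between the shavings and the flat offcut, and lay it flat in the open well of the wooden bench chest. Then slide the chest's flat cover all the way across until it is fully shut over the block.

Things in the scene. Friction and masses are not known exactly. Their poses are not given: they have to be found in the camera images.
- corner_block: Loose plain pale willow block, 40 mm along its x, 52 mm along y, 30 mm high, about 30 g; origin at the centre of its underside, z up. Lies flat on the bench beyond the violin. Bystanders: a flat maple offcut (31x86 mm, 14 mm high) 80 to 160 mm to its right, a pine offcut (24x66 mm, 50 mm high) farther right, fixed thin pegs about 15 mm high behind.
- well_floor (a point): Centre of the open well's floor, 56 mm above the bench; z up. The well is 102 mm long (x) by 84 mm wide (y), walls 45 mm above the floor; the cover runs 36 mm above it. The fixed wooden chest (230x100 mm, 101 mm high) has two equal wells in line; +x points along its length, away from its middle to the open well's end, roughly to the robot's right.
- cover (a joint): Slide of the flat cover along the chest, m: 0 = fully shut over the open well, about 0.11 = fully back over the other well (its start). Shutting moves it along +x of well_floor. It stays where it is left; about 2 N moves it.
- cover_grip (a point): On the cover's upright grip bar, at its middle, 8 mm below its top and 16 mm above the cover's top face (97 mm above the bench); axes as well_floor; moves with the cover. The dark wooden bar is 14 mm thick along x (slide direction), 60 mm long along y, 24 mm high, across the middle of the 101 mm long cover; with the cover shut it stands over the centre of well_floor.

How it is judged:
By the outcome, as a careful person would: the job done as asked, in the order asked, and still so for the second after the job is handed in, with the robot touching nothing.
It also fails if it takes over 42 s, if anything falls off the work surface, if the arm or the gripper's body presses on something with over 40 N, if the wrist force passes 120 N, or if a joint passes its speed limit or range.

## Robot

A 6-joint arm with a two-finger parallel gripper is mounted at the origin on a cart in front of the work surface, level with it; the furniture and walls round the work are solid. World frame = base frame: x ahead of the robot, y to its left, z up, the work surface at z = 0. Lengths are in mm, angles in rad, forces in N, time in s.
With the tool pointing down it reaches from about 300 to 775 mm from the base axis. Payload 14.6 kg.
Tool frame: the origin (TCP) lies midway between the tips of the shut fingers; the grasp point (between the pads) lies behind it (manip.grip_depth is the z of the grasp point in the tool frame, in mm); z points along the fingers, y is the line along which they close (so a half turn about z gives the same grasp; the last joint's range is limited). The gripper opens to 94 mm and grips with 3 to 60 N. Pads are 16 mm wide; open, the fingers measure 119 mm over their backs; the gripper's body (75 mm by 177 mm) begins 78 mm behind the grasp point.
Start: joints at [-0.067, 0.3, 1.521, -0, 1.321, -0.067], TCP at [549.99, -0.002, 184.146] pointing down, gripper open.
Joint ranges: [-3.03, 3.03], [-0.79, 2.21], [0.23, 2.52], [-1.04, 4.18], [0, 3.07], [-2.55, 2.55]. Speed limits (rad/s): [2.22, 2.22, 2.57, 3.14, 3.14, 3.14].

## Interface

Orientations are given as [roll, pitch, yaw] about the fixed x, y, z axes, in that order (R = Rz(yaw) Ry(pitch) Rx(roll)).
In Python, from cell import manip gives the robot as it stands.
- The arm moves only by the shell command python3 nudge.py 'ROWS' [OPENING] [FORCE]. ROWS is a JSON list of rows, 1 to 5 of them, each of 6 numbers: dx, dy, dz in mm, then a rotation vector rx, ry, rz in rad; each row is the pose to reach, as a shift and turn from the pose commanded when the command began, along the tool's axes at that moment; what a row does not reach only later rows make up. A row lasts 1/10 s, in which the tool goes at most 50 mm and 0.15 rad, less where a joint would pass 70% of its speed; a pose out of reach is approached as far as the arm can. OPENING is the finger opening in mm, set as the command begins (- or left out keeps the last). The fingers move at their own pace and stop on an object; FORCE is the grip in N (left out, the last holds). Time passes only in rows, so rows that do not move let the fingers close. It prints the time, the measured TCP pose, the force, the opening and the grip force at its end.
- manip.read_state(): the state, without advancing time (a new reading comes with each control period).
- manip.camera(name): name is "scene" or "side" or "wrist"; returns (picture, depth): 384x512x3 uint8, red, green, blue; 384x512 float32, mm along the optical axis (not along the pixel's ray), 0 where there is no reading.
- manip.camera_info(name): a dict with "K" (3x3 intrinsics, pixels), "rvec" (rotation vector, rad) and "tvec" (3), from world to camera coordinates, as OpenCV has them; the wrist camera has in their place "mount" (4x4, takes a point from camera to tool coordinates, whose origin is the TCP and whose axes are the flange's). Camera axes: x right, y down, z forward; pixel columns grow to the right and rows downward; lengths in mm; the calibration is good to about 2 mm. The wrist camera is an equidistant fisheye: a pixel r from the principal point sees the ray r / f radians off the axis. A picture is of the moment at which its call begins: read the wrist's pose just before it. camera_info takes no time and is no camera call.
- manip.sign_off(): hands the job in; it is judged then, once.
The state is a dict: "clock": time; "joints": joint angles; "qd": joint speeds; "effort": joint torques, N m; "eef_pos": TCP position; "eef_rot": TCP orientation; "wrist_force": force on the tool from outside, world axes, zero at the start; "moment": the same for the moment, N m; "finger_gap": finger opening in mm; "finger_force": force on a finger pad.
Only numpy, scipy, OpenCV 4.12 (cv2) and the standard library are available. Lean on these libraries where they do the work, as an engineer would, in place of code of your own. Each camera call takes 0.05 s, during which the arm holds its last target. There are 200 camera calls.

## Working session

There is one attempt and no reset: what is moved stays moved. The work goes in short steps, Python scripts to look and compute and a shell command to move; the robot and the scene stay as the last step left them, time stands still between calls to the robot, and variables do not carry over. Pictures are saved under pics/ and viewed, at most 10 in all, crops included, and the job is handed in when it is done.

```bash
ls; mkdir -p pics
cat > h.py <<'E'
import numpy as np, cv2
from cell import manip
from scipy.spatial.transform import Rotation as R
def snap(n):
    p,d=manip.camera(n); return p,d
def world(n,d):
    """HxWx3 world points of a fixed camera's depth image"""
    i=manip.camera_info(n); K=np.array(i['K']); Rm=cv2.Rodrigues(np.array(i['rvec'],float))[0]; t=np.array(i['tvec'],float).ravel()
    v,u=np.mgrid[:d.shape[0],:d.shape[1]]
    c=np.dstack([(u-K[0,2])/K[0,0]*d,(v-K[1,2])/K[1,1]*d,d])
    return (c-t)@Rm
E
python3 - <<'E'
from h import *
a,da=snap('scene');b,db=snap('side')
np.savez('s0.npz',a=a,da=da,b=b,db=db)
cv2.imwrite('pics/a0.png',cv2.resize(a[:,:,::-1],(768,576)));cv2.imwrite('pics/b0.png',cv2.resize(b[:,:,::-1],(768,576)))
print(manip.grip_depth,manip.read_state(),manip.camera_info('wrist'))
E
```

```text
cell.py
nudge.py
pics
-18.8 {'clock': 0.1, 'joints': array([-6.66088327e-02,  3.00420682e-01,  1.52151245e+00, -8.80908542e-06,
        1.32069880e+00, -6.66087276e-02]), 'qd': array([-0.00162579, -0.0016549 , -0.00137199,  0.00176085,  0.00017242,
        0.00122783]), 'effort': array([ 1.84928511e-03, -5.32644153e+01, -3.53284299e+01,  7.10431044e-02,
        2.34944851e-02, -7.30603051e-05]), 'eef_pos': array([5.49744580e+02, 6.74983118e-03, 1.83643029e+02]), 'eef_rot': array([-3.14055511e+00, -6.06601040e-05,  1.57079837e+00]), 'wrist_force': array([ 0.28483895, -0.16987109, -1.33413805]), 'moment': array([ 0.01650587,  0.01862979, -0.00879822]), 'finger_force': 0.0, 'finger_gap': 94.02089841760636} {'K': array([[297.31863964,   0.        , 256.60292758],
       [  0.        , 297.31863964, 186.46376023],
       [  0.        ,   0.        ,   1.        ]]), 'mount': array([[ 7.07201297e-04, -9.70940511e-01, -2.39319922e-01,
         6.88064845e+01],
       [ 9.99999749e-01,  6.76879482e-04,  2.08889461e-04,
        -1.06915339e+00],
       [-4.08284954e-05, -2.39320009e-01,  9.70940746e-01,
        -2.00501151e+02],
       [ 0.00000000e+00,  0.00000000e+00,  0.00000000e+00,
         1.00000000e+00]])}
```

View pics/a0.png

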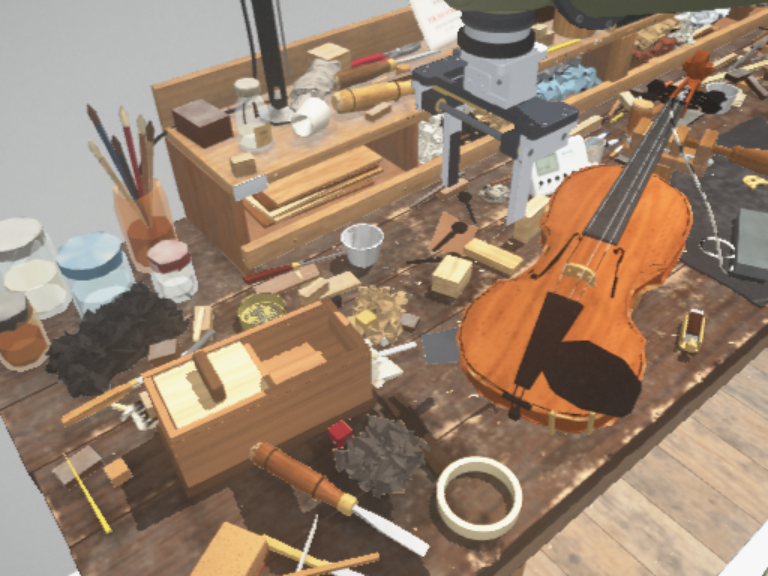

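View pics/b0.png

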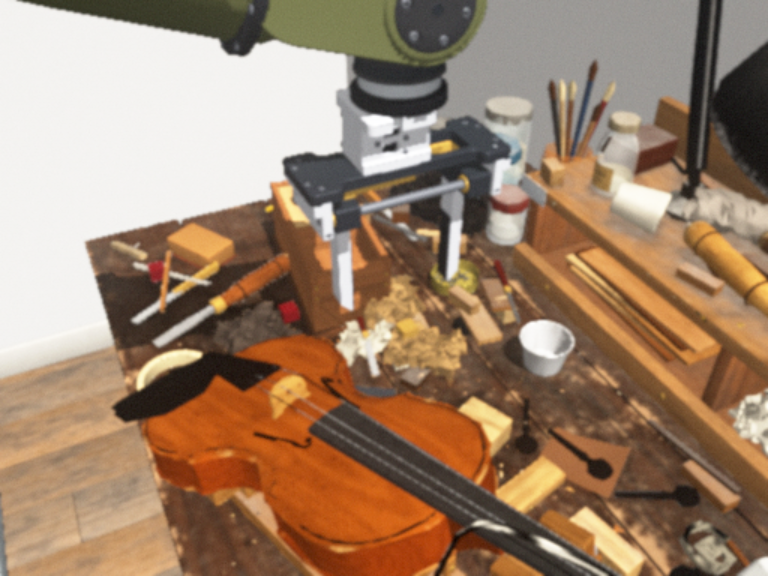

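The scene view (768 px wide) shows the pale block at (452,276) and the flat offcut at (492,257). The chest's open well is at (310,355) and the cover's grip at (210,378). In the side view the block is at (487,420), partly behind the violin. Next I measure these from depth in both views.

```bash
cat > m0.py <<'E'
from h import *
s=np.load('s0.npz')
W={'scene':world('scene',s['da']),'side':world('side',s['db'])}
def rect(P): 
    r=cv2.minAreaRect(P[:,:2].astype(np.float32)); return np.round(r[0],1),np.round(r[1],1),round(r[2],1)
def at(n,u,v): return np.round(W[n][int(v*2/3),int(u*2/3)],1)
print('block',at('scene',452,268),at('side',487,412)); print('offcut',at('scene',492,257),at('side',530,485))
print('grip',at('scene',205,352),'cover',at('scene',180,395),at('scene',245,372),'well',at('scene',310,365),'rim',at('scene',380,370))
c=at('scene',452,268)
for n in W:
    P=W[n].reshape(-1,3); m=(np.hypot(*(P[:,:2]-c[:2]).T)<45)
    for lo,hi in((24,36),(3,36)):
        q=P[m&(P[:,2]>lo)&(P[:,2]<hi)]
        print(n,lo,len(q),rect(q) if len(q)>5 else '',np.median(q[:,2]) if len(q) else '')
P=W['scene'].reshape(-1,3); g=at('scene',245,372)
m=np.hypot(*(P[:,:2]-g[:2]).T)<180
for lo,hi,t in((112,125,'bar'),(94,99,'cover+ rim')): 
    q=P[m&(P[:,2]>lo)&(P[:,2]<hi)]; print(t,len(q),rect(q))
# height map
x0,x1,y0,y1=300,800,-150,450
H=np.zeros((x1-x0,y1-y0),np.float32)
for n in W:
  Q=W[n].reshape(-1,3)
  k=(Q[:,0]>x0)&(Q[:,0]<x1)&(Q[:,1]>y0)&(Q[:,1]<y1)&(Q[:,2]<135); Q=Q[k]
  for a,b in((0,0),(1,0),(0,1),(1,1)):
    np.maximum.at(H,(np.clip(x1-1-Q[:,0].astype(int)+a,0,499),np.clip(y1-1-Q[:,1].astype(int)+b,0,599)),Q[:,2])
cv2.imwrite('pics/h0.png',cv2.applyColorMap(np.uint8(np.clip(H*1.9,0,255)),cv2.COLORMAP_TURBO))
E
python3 m0.py
```

```text
block [633.8 -45.2  28.7] [641.  -38.8  32. ]
offcut [ 625.6 -120.4   13.9] [ 638.3 -127.7   12.9]
grip [624.8 332.3 119.4] cover [604.2 375.3  99.2] [589.4 306.7  97.8] well [586.8 228.5  56.6] rim [560.9 144.5  10.7]
scene 24 346 (array([630. , -42.8]), array([41., 55.]), 22.5) 30.241127857188673
scene 3 545 (array([637.4, -47.5]), array([57.3, 79.1]), 40.4) 28.86067582984014
side 24 475 (array([633.3, -43.3]), array([40.3, 53.2]), 22.1) 30.329361290501826
side 3 623 (array([648.7, -47.7]), array([55.9, 73.8]), 7.9) 29.900360523586773
bar 294 (array([598.1, 342.2]), array([14.4, 60.6]), 82.4)
cover+ rim 2461 (array([591., 289.]), array([229.1, 101.6]), 82.7)
```

View pics/h0.png

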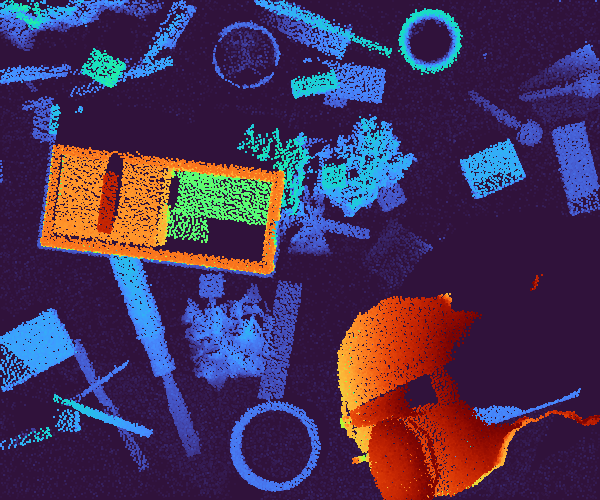

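Both views put the block at about (632,-43) with its top at z 30, a 40.5x54 mm footprint and x axis at 22.3°. The chest centre is (591,289), with its axis 82.5° from x, and the bar is at (598,342). All of this matches the stated sizes. I'll move above the block, gripping across the 52 mm so the gripper's body stays clear of the violin, and check the violin's height there.

```bash
python3 nudge.py '[[0,0,-20,0,0,0.15],[-10,20,-20,0,0,0.3],[-20,40,-20,0,0,0.45],[-32,60,-20,0,0,0.6],[-43,82,-20,0,0,0.75]]' 84
python3 nudge.py '[[0,0,0,0,0,0.15],[0,0,0,0,0,0.3],[0,0,0,0,0,0.43],[0,0,0,0,0,0.43]]'
cat > m1.py <<'E'
from h import *
st=manip.read_state(); w,dw=snap('wrist'); a,da=snap('scene'); b,db=snap('side')
print(np.round(st['joints'],2),st['eef_pos'],st['eef_rot'])
T=R.from_euler('xyz',st['eef_rot'])
i=manip.camera_info('wrist');K=i['K'];M=np.array(i['mount'])
v,u=np.mgrid[:384,:512]; x=(u-K[0,2])/K[0,0]; y=(v-K[1,2])/K[1,1]; th=np.hypot(x,y)+1e-9
k=np.tan(th)/th; C=np.dstack([x*k*dw,y*k*dw,dw])
Wp=((C@M[:3,:3].T+M[:3,3]).reshape(-1,3)@T.as_matrix().T+st['eef_pos'])
Wp[(dw.ravel()<=50)|(th.ravel()>1.4)]=np.nan
cv2.imwrite('pics/w1.png',cv2.resize(w[:,:,::-1],(768,576)))
np.savez('s1.npz',W=Wp)
q=Wp[(np.hypot(Wp[:,0]-632,Wp[:,1]+43)<38)&(Wp[:,2]>24)&(Wp[:,2]<38)]
print('wrist block',len(q),cv2.minAreaRect(q[:,:2].astype(np.float32)),np.median(q[:,2]))
for n,P in (('wrist',Wp),('scene',world('scene',da).reshape(-1,3)),('side',world('side',db).reshape(-1,3))):
  print(n,'max z by x rows 510..610 (20), y 60..-160 step 20')
  for x0 in range(510,630,20):
    print(x0,[ (int(np.percentile(z,98)) if len(z:=P[(P[:,0]>x0)&(P[:,0]<x0+20)&(P[:,1]>y0)&(P[:,1]<y0+20)&(P[:,2]<150),2])>2 else -1) for y0 in range(60,-180,-20)])
E
python3 m1.py
```

```text
clock: 0.6
eef_pos: [632.6, -43.5, 203.8]
eef_rot: [-3.141, 0.0, 0.815]
wrist_force: [-0.5, 0.1, -0.0]
finger_gap: 84.0
finger_force: 0.0
clock: 1.0
eef_pos: [631.9, -43.0, 203.7]
eef_rot: [-3.141, 0.001, 0.389]
wrist_force: [0.4, -0.1, -0.4]
finger_gap: 84.3
finger_force: 0.0
[-0.13  0.48  1.23 -0.    1.43  1.06] [631.88174751 -43.03578126 203.6816244 ] [-3.14121784e+00  7.13927466e-04  3.88634837e-01]
wrist block 1260 ((630.6807250976562, -43.35578536987305), (40.58738327026367, 51.996368408203125), 24.042598724365234) 29.927344266239118
wrist max z by x rows 510..610 (20), y 60..-160 step 20
510 [2, 3, 2, 9, 0, 1, 0, 1, 146, 149, 1, 37]
530 [3, 2, 7, 15, 1, 1, 0, 0, 1, 149, 149, 149]
550 [3, 3, 8, 9, 0, 1, 1, 0, 1, 0, 0, 1]
570 [2, 3, 0, 0, 0, 0, 0, 1, 1, 1, 14, 0]
590 [31, 13, 1, 1, 1, 31, 29, 1, 1, 13, 15, 15]
610 [34, 29, 1, 0, 30, 31, 31, 31, 1, 15, 15, 15]
scene max z by x rows 510..610 (20), y 60..-160 step 20
510 [3, 4, -1, -1, -1, -1, -1, -1, 142, -1, -1, -1]
530 [4, 4, 7, -1, -1, -1, -1, -1, -1, -1, -1, -1]
550 [4, 4, 9, 11, -1, -1, -1, -1, -1, -1, -1, -1]
570 [9, 3, 2, 1, 2, 2, 2, 3, -1, 1, 15, 11]
590 [30, 14, 2, 1, 2, 31, 27, 2, 2, 15, 15, 16]
610 [35, 30, 2, 2, 29, 32, 32, 30, 1, 15, 16, 15]
side max z by x rows 510..610 (20), y 60..-160 step 20
510 [-1, -1, -1, -1, -1, -1, -1, -1, -1, -1, -1, -1]
530 [3, -1, -1, -1, -1, -1, -1, -1, -1, -1, -1, 1]
550 [3, 4, -1, -1, -1, -1, -1, -1, -1, -1, -1, 0]
570 [2, 4, -1, -1, -1, -1, -1, -1, -1, -1, -1, -1]
590 [30, 14, 2, -1, -1, -1, -1, -1, -1, 14, 15, -1]
610 [35, 28, 2, 2, 32, 32, 31, 31, 2, 15, 16, 16]
```

View pics/w1.png

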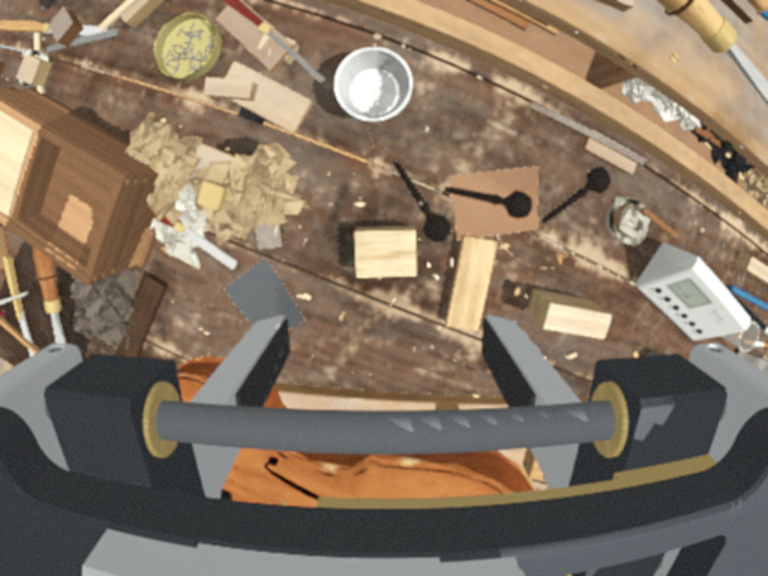

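The wrist view confirms the block at (386,252), i.e. (631,-43) with its top at z 29.9. The space towards the violin is clear. A dark peg head at (436,228) and the offcut edge at x≈460 px are close to the right finger's path, so I'll check those clearances in tool axes.

Run:
```python
from h import *
W=np.load('s1.npz')['W']; st=manip.read_state(); T=R.from_euler('xyz',st['eef_rot']).as_matrix()
L=(W-st['eef_pos'])@T
k=(abs(L[:,0])<34)&(abs(L[:,1])<70)&(W[:,2]<40)
L=L[k];z=W[k,2]
g=[[int(z[(abs(L[:,0]-a)<2)&(abs(L[:,1]-b)<2)].max(initial=-1)) for b in range(-66,68,4)] for a in range(32,-33,-4)]
print('cols y -66..66; rows x 32..-32')
for a,r in zip(range(32,-33,-4),g): print('%4d'%a,' '.join('%3d'%q for q in r))
```

```text
cols y -66..66; rows x 32..-32
  32   1   1   0   0   1   0   0   1   1   0   0   0   0   1   0   1   0   0   0   1   0   0   0   0   0   9  10   9   9  10   1   1   2   3
  28   0   0   1   0   1   0   0   0   0   1   0   0   1   0   0   0   0   1   1   1   1   1   0   0   1   0   9  11  13  13  11   1   2   3
  24   0   0   0   0   1   0   0   1   1   0   0   0   0   0   0   1   1   1   1   0   0   1   1   0   0   8  11  13  13  13  13  10   1   2
  20   0   0   0   0   1   0   0   0   0   1  30  30  30  29  30  29  30  30  30  30  30  31  31  28   0  11  13  13  15  13  13  11   1   2
  16   0   2   0   0   0   1   0   1   1   0  31  31  31  30  30  31  32  30  30  30  30  31  30  32   0  10  12  13  14  13  13  12   0   2
  12   0   0   1   0   0   0   0   0   0   0  31  30  31  32  31  31  30  30  30  31  31  31  31  30   0   7  11  13  13  13  13  11   0   3
   8   0   0   0   0   0   1   0   0   0   0  31  31  30  30  31  30  31  31  31  30  30  31  30  30   0   1  10  11  11  11  11   1   0   2
   4   0   0   0   0   0   0   0   1   0   0  29  30  30  30  30  31  30  31  32  
[... 627 characters left out ...]
   0   0   1   0   1   0   1   1   0   0  30  30  30  31  31  31  31  30  30  31  30  30  30  30   1   0   0   0   0   0   0   0   2  14
 -20   0   0   0   0   2   0   0   1   0   0  30  30  31  31  31  31  30  32  30  31  30  31  31  30   1   0   1   0   1   0   0   0   1  14
 -24   0   0   0   0   0   0   0   0   1   0  -1  -1  -1  -1  -1  -1  -1  -1  -1  -1  -1  -1  -1  -1   1   0   0   1   4   0   0   0   1  15
 -28   0   0   0   0   0   0   0   0   0   0   1   0   0   0   0   2   0   1   0   0   0   0   0   0   0   0   0   3   1   0   1   1  10  14
 -32   0   0   0  -1   0   0   1   0   0   0   0   0   0   0   1   0   1   0   1   0   0   1   1   0   1   0   0   2   0   0   1   0  13  15
```

The peg head sits at tool x≥4, y 34–58. I'll grip 11 mm off centre (tool −x) with a 70 mm opening, which clears both the peg and the offcut.

```bash
python3 nudge.py '[[-11,-0.5,40,0,0,0],[-11,-0.5,85,0,0,0],[-11,-0.5,130,0,0,0],[-11,-0.5,160,0,0,0],[-11,-0.5,175,0,0,0]]' 70
python3 nudge.py '[[0,0,12,0,0,0],[0,0,23,0,0,0],[0,0,23,0,0,0]]'
python3 nudge.py '[[0,0,0,0,0,0],[0,0,0,0,0,0],[0,0,0,0,0,0],[0,0,0,0,0,0]]' 30 20
```

```text
clock: 1.65
eef_pos: [620.3, -46.5, 26.3]
eef_rot: [-3.14, 0.003, 0.393]
wrist_force: [-0.7, -0.1, -0.0]
finger_gap: 70.2
finger_force: 0.0
clock: 1.95
eef_pos: [621.5, -46.7, 5.7]
eef_rot: [-3.141, 0.001, 0.391]
wrist_force: [-0.3, 1.1, -0.4]
finger_gap: 69.8
finger_force: 0.0
clock: 2.35
eef_pos: [622.1, -46.8, 7.0]
eef_rot: [3.141, -0.001, 0.391]
wrist_force: [-0.5, 0.2, 5.1]
finger_gap: 51.2
finger_force: 20.0
```

```bash
python3 nudge.py '[[0,0,-15,0,0,0],[0,0,-50,0,0,0],[0,0,-90,0,0,0],[0,0,-130,0,0,0],[0,0,-165,0,0,0]]'
python3 nudge.py '[[8,-35,-5,0,0,0.08],[17,-75,-5,0,0,0.18],[27,-117,-5,0,0,0.3],[37,-160,-5,0,0,0.42],[46,-200,-5,0,0,0.522]]'
python3 - <<'E'
from h import *
s=manip.read_state();print(s['joints'],s['eef_pos'],s['eef_rot'],s['finger_gap'],s['finger_force'])
E
```

```text
clock: 2.85
eef_pos: [621.6, -46.7, 174.6]
eef_rot: [3.141, -0.002, 0.391]
wrist_force: [0.5, -0.9, -0.7]
finger_gap: 51.1
finger_force: 20.0
clock: 3.35
eef_pos: [587.3, 157.5, 177.4]
eef_rot: [-3.141, -0.001, -0.136]
wrist_force: [0.8, 0.3, -0.9]
finger_gap: 51.1
finger_force: 20.0
[2.01767798e-01 4.34721083e-01 1.35386666e+00 4.29214780e-05
 1.35220463e+00 1.90849013e+00] [587.32948912 157.50924695 177.38239132] [-3.14128797e+00 -7.41197280e-04 -1.35935411e-01] 51.07688441133996 19.985859990119934
```

```bash
python3 nudge.py '[[-10,-30,0,0,0,0],[-18,-56,0,0,0,0],[-24,-75,0,0,0,0],[-24,-75,0,0,0,0]]'
cat > m2.py <<'E'
from h import *
import sys
st=manip.read_state(); w,dw=snap('wrist')
T=R.from_euler('xyz',st['eef_rot']).as_matrix()
i=manip.camera_info('wrist');K=i['K'];M=np.array(i['mount'])
v,u=np.mgrid[:384,:512]; x=(u-K[0,2])/K[0,0]; y=(v-K[1,2])/K[1,1]; th=np.hypot(x,y)+1e-9
k=np.tan(th)/th; C=np.dstack([x*k*dw,y*k*dw,dw])
Wp=((C@M[:3,:3].T+M[:3,3]).reshape(-1,3)@T.T+st['eef_pos'])
Wp=Wp[(dw.ravel()>50)&(th.ravel()<1.3)]
cv2.imwrite(f'pics/{sys.argv[1]}.png',cv2.resize(w[:,:,::-1],(768,576)))
print(st['eef_pos'],st['eef_rot'])
c=np.array([591,289]); e=np.array([-np.sin(np.radians(7.5)),-np.cos(np.radians(7.5))]); n=np.array([-e[1],e[0]])
L=np.c_[(Wp[:,:2]-c)@e,(Wp[:,:2]-c)@n]; z=Wp[:,2]
k=(abs(L[:,0])<130)&(abs(L[:,1])<64)
L=L[k];z=z[k]
print('s along e from -126..126 step 6; rows n 60..-60')
for a in range(60,-61,-6): print('%4d'%a,' '.join('%3d'%z[(abs(L[:,1]-a)<3)&(abs(L[:,0]-b)<3)].max(initial=-1) for b in range(-126,127,6)))
rim=(z>98)&(z<104)&(abs(L[:,1])<56)
print('rim s,n ranges',[np.percentile(L[rim,j],[1,99]).round(1) for j in (0,1)])
fl=(z>52)&(z<60)&(L[:,0]>-5); print('floor',fl.sum(),np.median(z[fl]),[np.percentile(L[fl,j],[1,99]).round(1) for j in (0,1)])
E
python3 m2.py w2
```

```text
clock: 3.75
eef_pos: [573.3, 235.3, 177.1]
eef_rot: [-3.141, -0.0, -0.128]
wrist_force: [0.2, -0.4, -0.7]
finger_gap: 51.1
finger_force: 20.0
[573.27964242 235.27284491 177.08066372] [-3.14110508e+00 -3.89615187e-04 -1.28497788e-01]
s along e from -126..126 step 6; rows n 60..-60
  60  16  34  34  35  33  34  33   0   1   1   1   1   1   1   0   1   1   1   0   1   1   1   0   1   1   0   1   0   1   1   1   2  38  44  44  46  45  42  43  46  48  47  41
  54  15  17  15  14  14  16  14  14  14  14  15  15  14  15  14  14  14  63  14  14  15  15  14  68 101  71  72  73  74  76  76  78  79  81  81 102 102 102  86  85  88  44  42
  48   0  -1 103 103 103 102 102 103 102 104 102 103 103 102 103 103 103 103 103 103 103 103 103 103 103 103 103 102 103 103 103 103 104 103 103 103 103 103 103 103 103  -1  41
  42  -1  -1 103 103 102 103 102 102 102 104 102 103 103 103 102 103 103 103 102 102 103 102 103 102 102 103 102 103 103 103 103 102 103 103 103 103 102 103 102 102 102  -1  42
  36  -1  -1 101 102  97  98  98  98  98  97  97  98  98  98  98  97  98  98  98  97  98  97  91  57  58  57  5
[... 2338 characters left out ...]
  -1  88  88  86  -1  -1 313
 -48  -1  -1 102 103 103 103 103 102 103 103 103 102 102 103 103 102 103 103 102 102  -1  -1  -1  -1  -1  -1  -1  -1  -1  -1  -1  -1  -1  -1  -1  -1  -1  -1  -1  -1  -1  -1  -1
 -54  -1  -1  -1  -1  -1  -1  -1  -1  -1  -1  -1  -1  -1  -1  -1  -1  -1  -1  -1  -1  -1  -1  -1  -1  -1  -1  -1  -1  -1  -1  -1  -1  -1  -1  -1  -1  -1  -1  -1  -1  -1  -1  -1
 -60  -1  -1  -1  -1  -1  -1  -1  -1  -1  -1  -1  -1  -1  -1  -1  -1  -1  -1  -1  -1  -1  -1  -1  -1  -1  -1  -1  -1  -1  -1  -1  -1  -1  -1  -1  -1  -1  -1  -1  -1  -1  -1  -1
rim s,n ranges [array([-113.5,  114.7]), array([-48.8,  50.8])]
floor 4015 55.971912120436045 [array([  5.6, 107.7]), array([-36.1,  40.1])]
```

View pics/w2.png

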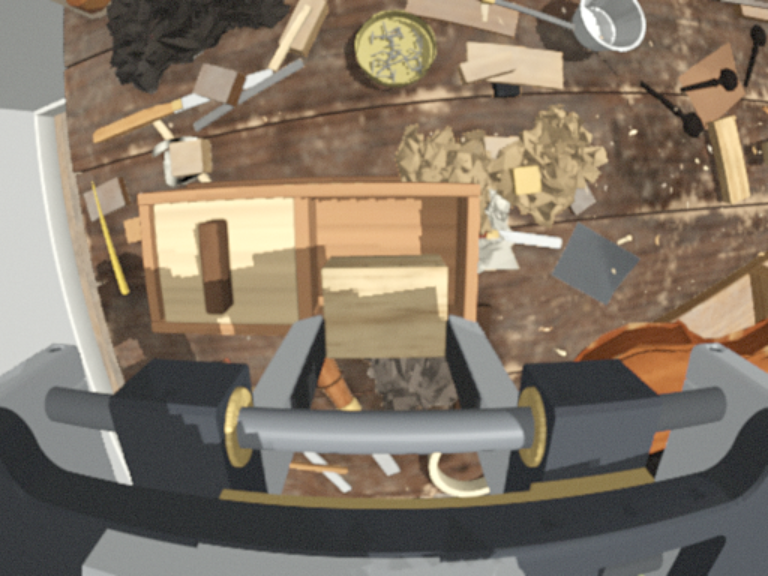

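The wrist view shows the block held over the open well (block top edge at (385,262), well centre near (385,260)). The floor measures z 56, well centre s=56.6, n≈1, and the block is within about 2 mm of it. I'll lower it straight down.

```bash
python3 nudge.py '[[1,0,25,0,0,0],[1,0,55,0,0,0],[1,0,80,0,0,0],[1,0,98,0,0,0],[1,0,106,0,0,0]]'
python3 nudge.py '[[0,0,4,0,0,0],[0,0,7,0,0,0],[0,0,7,0,0,0]]'
```

```text
clock: 4.3
eef_pos: [574.7, 231.7, 68.9]
eef_rot: [3.141, 0.002, -0.132]
wrist_force: [0.0, -0.4, -0.7]
finger_gap: 50.8
finger_force: 20.0
clock: 4.6
eef_pos: [575.3, 232.9, 63.7]
eef_rot: [-3.141, -0.001, -0.131]
wrist_force: [-0.5, -0.9, -0.8]
finger_gap: 50.9
finger_force: 20.0
```

```bash
python3 nudge.py '[[0,0,1,0,0,0],[0,0,1,0,0,0]]'
python3 nudge.py '[[0,0,0,0,0,0],[0,0,0,0,0,0],[0,0,0,0,0,0]]' 62
python3 nudge.py '[[0,0,-15,0,0,0],[0,0,-45,0,0,0],[0,0,-85,0,0,0],[0,0,-115,0,0,0],[0,0,-115,0,0,0]]'
python3 - <<'E'
from h import *
a,da=snap('scene');b,db=snap('side')
cv2.imwrite('pics/a3.png',cv2.resize(a[110:330,60:360,::-1],(780,572)))
for n,d in(('scene',da),('side',db)):
    P=world(n,d).reshape(-1,3); c=np.array([591,289]); e=np.array([-.1305,-.9914]); nn=np.array([.9914,-.1305])
    s=(P[:,:2]-c)@e; t=(P[:,:2]-c)@nn
    k=(s>8)&(s<105)&(abs(t)<40)&(P[:,2]>62)&(P[:,2]<96); print(n,k.sum(),[np.percentile(q[k],[2,50,98]).round(1) for q in(s,t,P[:,2])] if k.sum() else '')
E
```

```text
clock: 4.8
eef_pos: [575.4, 233.2, 63.1]
eef_rot: [-3.141, -0.001, -0.131]
wrist_force: [-1.0, -0.3, 4.5]
finger_gap: 51.2
finger_force: 20.0
clock: 5.1
eef_pos: [574.9, 233.1, 62.1]
eef_rot: [3.142, 0.0, -0.131]
wrist_force: [-0.1, 0.4, -0.2]
finger_gap: 62.1
finger_force: 0.0
clock: 5.6
eef_pos: [576.6, 233.7, 183.1]
eef_rot: [-3.138, -0.007, -0.131]
wrist_force: [0.8, -0.3, 0.5]
finger_gap: 62.3
finger_force: 0.0
scene 694 [array([31.5, 54.6, 82.5]), array([-18.9,  -2.8,  20.3]), array([68.5, 85.8, 88.2])]
side 423 [array([18.8, 58.7, 83.9]), array([-17.2,  -0.1,  21.9]), array([68.8, 86.2, 88.4])]
```

View pics/a3.png

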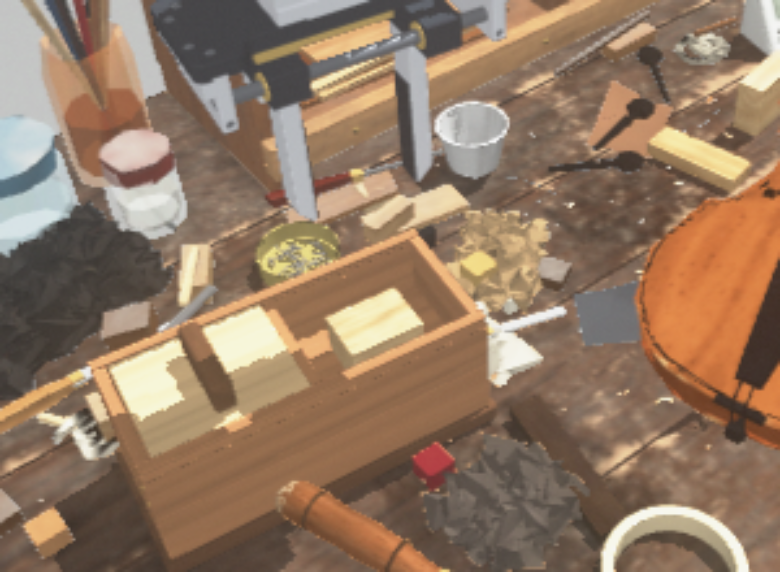

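The block lies flat in the well, at (375,328) in the crop, top z 86, with space on all sides. Both views agree. Next I straddle the grip bar at (598,342).

```bash
python3 nudge.py '[[2,-30,0,0,0,0],[4,-65,0,0,0,0],[6,-95,0,0,0,0],[7,-110.5,0,0,0,0],[7,-110.5,0,0,0,0]]' 50
python3 nudge.py '[[0,0,25,0,0,0],[0,0,50,0,0,0],[0,0,68,0,0,0],[0,0,78,0,0,0],[0,0,78,0,0,0]]'
```

```text
clock: 6.2
eef_pos: [595.6, 343.1, 175.1]
eef_rot: [3.14, 0.002, -0.129]
wrist_force: [-0.1, -0.6, 0.2]
finger_gap: 50.1
finger_force: 0.0
clock: 6.7
eef_pos: [595.8, 340.7, 97.6]
eef_rot: [3.14, 0.002, -0.132]
wrist_force: [-0.2, -0.9, 0.2]
finger_gap: 50.0
finger_force: 0.0
```

```bash
python3 nudge.py '[[0,0,-5,0,0,0],[0,0,-5,0,0,0]]'
python3 nudge.py '[[0,0,0,0,0,0],[0,0,0,0,0,0],[0,0,0,0,0,0],[0,0,0,0,0,0]]' 5 12
```

```text
clock: 6.9
eef_pos: [597.2, 341.9, 106.4]
eef_rot: [-3.14, -0.003, -0.131]
wrist_force: [0.0, 0.1, 0.1]
finger_gap: 50.1
finger_force: 0.0
clock: 7.3
eef_pos: [596.4, 341.7, 104.2]
eef_rot: [3.142, 0.0, -0.131]
wrist_force: [-0.9, -0.1, -1.0]
finger_gap: 21.3
finger_force: 0.0
```

```bash
python3 nudge.py '[[0,0,0,0,0,0],[0,0,0,0,0,0],[0,0,0,0,0,0]]' 5 12
python3 nudge.py '[[0,8,0,0,0,0],[0,20,0,0,0,0],[0,35,0,0,0,0],[0,50,0,0,0,0],[0,62,0,0,0,0]]'
```

```text
clock: 7.6
eef_pos: [596.4, 341.7, 104.1]
eef_rot: [3.142, 0.0, -0.131]
wrist_force: [-0.4, 0.3, -0.7]
finger_gap: 5.2
finger_force: 0.0
clock: 8.1
eef_pos: [588.1, 278.6, 104.3]
eef_rot: [3.142, -0.0, -0.132]
wrist_force: [0.3, -0.6, -0.4]
finger_gap: 4.9
finger_force: 0.0
```

The fingers closed to 5 mm, so they didn't have the bar. I'll look before doing anything else.

Run:
```python
from h import *
a,da=snap('scene')
cv2.imwrite('pics/a4.png',cv2.resize(a[100:320,50:350,::-1],(780,572)))
P=world('scene',da).reshape(-1,3); c=np.array([591,289]); e=np.array([-.1305,-.9914]); nn=np.array([.9914,-.1305])
s=(P[:,:2]-c)@e; t=(P[:,:2]-c)@nn
k=(abs(s)<115)&(abs(t)<40)&(P[:,2]>106)&(P[:,2]<124); print(k.sum(),np.histogram(s[k],np.arange(-115,116,10)))
print(manip.read_state())
```

```text
331 (array([  0,   0,   0,   0,   0, 159, 172,   0,   0,   0,   0,   0,   0,
         0,   0,   0,   0,   0,   0,   0,   0,   0,   0]), array([-115, -105,  -95,  -85,  -75,  -65,  -55,  -45,  -35,  -25,  -15,
         -5,    5,   15,   25,   35,   45,   55,   65,   75,   85,   95,
        105,  115]))
{'clock': 8.15, 'joints': array([ 3.84437389e-01,  5.91074976e-01,  1.29386100e+00, -4.15935817e-04,
        1.25693650e+00,  2.08814878e+00]), 'qd': array([ 0.02331939,  0.02370274, -0.04165022,  0.0030653 ,  0.01611667,
        0.03372323]), 'effort': array([  5.53528816, -67.61608601, -35.95912099,   0.33575848,
        -0.13358926,   0.22453635]), 'eef_pos': array([588.19450927, 277.32139788, 104.3209477 ]), 'eef_rot': array([ 3.14111043e+00,  4.75811962e-05, -1.32786609e-01]), 'wrist_force': array([-1.24466772, -0.53111311,  0.70166282]), 'moment': array([ 0.01046301,  0.1773875 , -0.0219108 ]), 'finger_force': 0.0, 'finger_gap': 5.0248669915253}
```

View pics/a4.png

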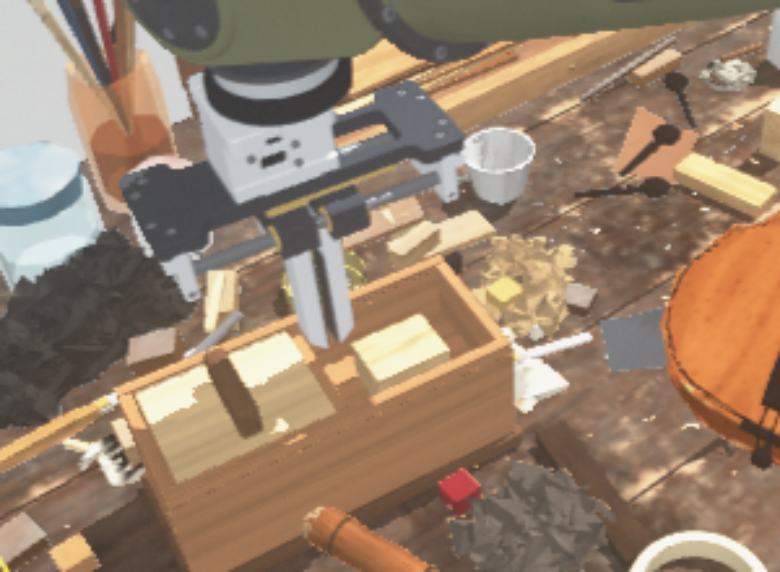

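Run:
```python
from h import *
st=manip.read_state();print(st['eef_pos'])
for n in('scene','side'):
    a,da=snap(n); P=world(n,da).reshape(-1,3); c=np.array([591,289]); e=np.array([-.1305,-.9914]); nn=np.array([.9914,-.1305])
    s=(P[:,:2]-c)@e; t=(P[:,:2]-c)@nn
    k=(s>-25)&(s<40)&(abs(t)<30)&(P[:,2]>105)&(P[:,2]<220)
    print(n,k.sum(),[np.percentile(q[k],[1,25,50,75,99]).round(1) for q in(s,t,P[:,2])])
    b=(s>-75)&(s<-35)&(abs(t)<40)&(P[:,2]>101)&(P[:,2]<124);print('bar',b.sum(),[np.percentile(q[b],[1,50,99]).round(1) for q in(s,t,P[:,2])])
```

```text
[588.19450927 277.32139788 104.3209477 ]
scene 773 [array([-2.9,  1.9, 14.5, 18.6, 26.7]), array([-13.1, -11.3, -10.5,  -8.9,   6.2]), array([128.6, 150.7, 170.3, 188.8, 212.9])]
bar 364 [array([-61. , -55.1, -47.1]), array([-29.8,  -8.5,  29.1]), array([101.9, 120.3, 123.2])]
side 327 [array([-0.8, 22.7, 25.2, 26.1, 28.1]), array([-10.4,  -8.9,  -3.5,   2.6,   8.6]), array([127.7, 145.4, 158.1, 171.5, 185.7])]
bar 188 [array([-58.2, -48. , -44.2]), array([-28. , -12.8,  31. ]), array([101.6, 114.1, 122.9])]
```

Run:
```python
from h import *
st=manip.read_state();p=st['eef_pos'];print(p,st['joints'])
a,da=snap('scene')
i=manip.camera_info('scene');im=cv2.resize(a[130:270,100:290],None,fx=4,fy=4)[:,:,::-1].copy()
for dz,col in((0,(0,0,255)),(20,(0,255,0)),(40,(255,0,0))):
    u=cv2.projectPoints(np.array([p+[0,0,dz]]),np.array(i['rvec'],float),np.array(i['tvec'],float),np.array(i['K']),None)[0].ravel()
    print(u, da[int(u[1]),int(u[0])], world('scene',da)[int(u[1]),int(u[0])])
    cv2.circle(im,(int((u[0]-100)*4),int((u[1]-130)*4)),4,col,-1)
cv2.imwrite('pics/a5.png',im)
```

```text
[588.40916074 279.48334602 104.45907598] [3.87203734e-01 5.93018902e-01 1.29046865e+00 3.28094089e-05
 1.25779196e+00 2.09031449e+00]
[177.14957184 237.66962446] 817.1334 [629.81786973 261.39677766  58.91661695]
[175.53914991 229.25104585] 724.4451 [578.27668649 284.73503744 136.74324659]
[173.87000439 220.52548611] 712.5514 [579.52758786 284.62903214 155.85097279]
```

View pics/a5.png

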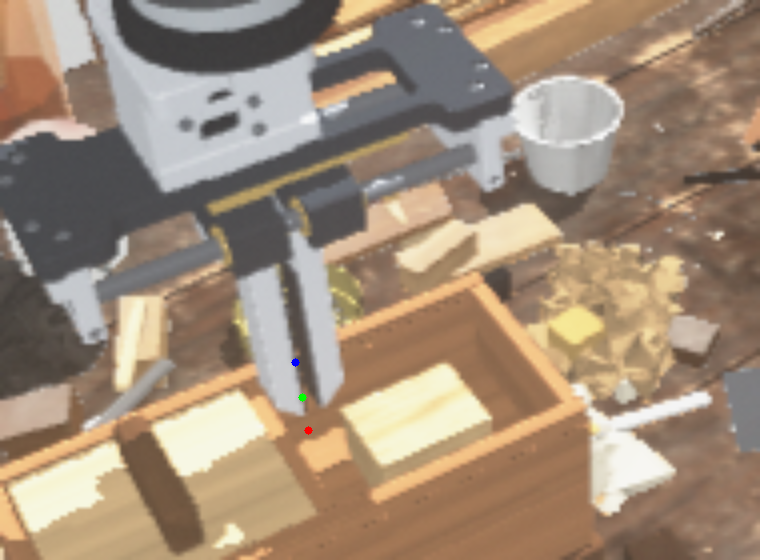

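In this crop the reported TCP (red dot) projects about 20 mm below the real fingertips (around the green dot, 302,405). The tips were therefore at z≈125, just above the bar's top at 121. Nothing was disturbed. I'll go back with a 30 mm opening and descend deeper in steps.

```bash
python3 nudge.py '[[0,0,-20,0,0,0],[0,-15,-20,0,0,0],[0,-40,-20,0,0,0],[1.3,-63.7,-20,0,0,0],[1.3,-63.7,-20,0,0,0]]' 32
python3 nudge.py '[[0,0,10,0,0,0],[0,0,20,0,0,0],[0,0,25,0,0,0],[0,0,25,0,0,0]]'
cat > m4.py <<'E'
from h import *
st=manip.read_state();print(st['eef_pos'],st['wrist_force'],st['finger_gap'])
for n in('scene','side'):
    a,da=snap(n); P=world(n,da).reshape(-1,3); c=np.array([591,289]); e=np.array([-.1305,-.9914]); nn=np.array([.9914,-.1305])
    s=(P[:,:2]-c)@e; t=(P[:,:2]-c)@nn
    k=(s>-100)&(s<-10)&(abs(t)<14)&(P[:,2]>124)&(P[:,2]<180)
    print(n,k.sum(),[np.percentile(q[k],[1,25,50,75,99]).round(1) for q in(s,t,P[:,2])] if k.sum() else '')
    b=(s>-75)&(s<-35)&(abs(t)<40)&(P[:,2]>116)&(P[:,2]<123);print('bar',b.sum(),[np.percentile(q[b],[1,50,99]).round(1) for q in(s,t)])
E
python3 m4.py
```

```text
clock: 8.8
eef_pos: [597.3, 346.8, 122.8]
eef_rot: [-3.141, 0.001, -0.128]
wrist_force: [0.5, -0.6, -1.6]
finger_gap: 31.9
finger_force: 0.0
clock: 9.2
eef_pos: [597.5, 342.5, 97.8]
eef_rot: [3.14, 0.002, -0.132]
wrist_force: [0.0, -0.7, -0.5]
finger_gap: 31.7
finger_force: 0.0
[597.53952004 342.46186905  97.82716942] [ 0.0038796  -0.67120007 -0.5090956 ] 31.69160598970777
scene 506 [array([-81.9, -76.2, -37.6, -33.1, -25.7]), array([-12. , -10.5,  -9.8,  -8.8,   6.3]), array([124.7, 139.9, 154.1, 167.3, 178.9])]
bar 266 [array([-70.8, -54.2, -37.6]), array([-29.2,  -3.4,  28.4])]
side 339 [array([-78.2, -51. , -27. , -25.6, -22.9]), array([-9.4, -7.1, -3. ,  3.2, 10. ]), array([124.4, 138.9, 151.7, 163.6, 178.9])]
bar 105 [array([-71.5, -49.8, -35.9]), array([-27.2,  -9.9,  30.8])]
```

```bash
python3 nudge.py '[[0,0,5,0,0,0],[0,0,10,0,0,0],[0,0,13,0,0,0],[0,0,13,0,0,0]]'
python3 nudge.py '[[0,0,0,0,0,0],[0,0,0,0,0,0],[0,0,0,0,0,0],[0,0,0,0,0,0]]' 5 12
```

```text
clock: 9.7
eef_pos: [597.7, 343.1, 85.5]
eef_rot: [3.141, 0.001, -0.131]
wrist_force: [-0.4, -0.1, 0.7]
finger_gap: 31.8
finger_force: 0.0
clock: 10.1
eef_pos: [598.0, 343.2, 86.4]
eef_rot: [-3.141, -0.0, -0.131]
wrist_force: [-0.3, 0.8, 0.5]
finger_gap: 14.0
finger_force: 12.0
```

The bar is gripped at exactly 14.0 mm. Sliding the cover now.

```bash
python3 nudge.py '[[0,8,0,0,0,0],[0,20,0,0,0,0],[0,33,0,0,0,0],[0,45,0,0,0,0],[0,55,0,0,0,0]]'
python3 nudge.py '[[0,12,0,0,0,0],[0,24,0,0,0,0],[0,36,0,0,0,0],[0,46,0,0,0,0],[0,50,0,0,0,0]]'
python3 nudge.py '[[0,1,0,0,0,0],[0,2,0,0,0,0],[0,3,0,0,0,0],[0,4,0,0,0,0],[0,4,0,0,0,0]]'
```

```text
clock: 10.6
eef_pos: [590.9, 287.2, 86.4]
eef_rot: [-3.141, -0.001, -0.132]
wrist_force: [5.0, 2.2, 0.0]
finger_gap: 14.2
finger_force: 12.0
clock: 11.1
eef_pos: [584.6, 237.6, 86.4]
eef_rot: [-3.141, -0.001, -0.132]
wrist_force: [6.5, 0.2, -1.1]
finger_gap: 13.7
finger_force: 12.0
clock: 11.6
eef_pos: [584.2, 234.2, 86.3]
eef_rot: [-3.141, -0.002, -0.132]
wrist_force: [7.6, 0.2, -0.1]
finger_gap: 14.1
finger_force: 12.0
```

```bash
python3 nudge.py '[[0,1,0,0,0,0],[0,2,0,0,0,0],[0,3,0,0,0,0],[0,3,0,0,0,0]]'
python3 nudge.py '[[0,1,0,0,0,0],[0,2,0,0,0,0],[0,2,0,0,0,0]]'
```

```text
clock: 12.0
eef_pos: [584.1, 233.4, 86.4]
eef_rot: [-3.138, -0.003, -0.131]
wrist_force: [11.7, 12.6, -4.6]
finger_gap: 14.1
finger_force: 12.0
clock: 12.3
eef_pos: [583.9, 232.8, 86.4]
eef_rot: [-3.136, -0.003, -0.131]
wrist_force: [14.2, 22.5, -8.3]
finger_gap: 14.8
finger_force: 12.0
```

The hard stop is reached: y force rises to 22 N and travel is about 110 mm. Releasing and rising.

```bash
python3 nudge.py '[[0,0,0,0,0,0],[0,0,0,0,0,0],[0,0,0,0,0,0]]' 40
python3 nudge.py '[[0,-4,-10,0,0,0],[0,-4,-35,0,0,0],[0,-4,-70,0,0,0],[0,-4,-105,0,0,0],[-5,-4,-130,0,0,0]]'
python3 - <<'E'
from h import *
a,da=snap('scene');b,db=snap('side')
cv2.imwrite('pics/a6.png',cv2.resize(a[110:330,60:360,::-1],(780,572)))
for n,d in(('scene',da),('side',db)):
    P=world(n,d).reshape(-1,3); c=np.array([591,289]); e=np.array([-.1305,-.9914]); nn=np.array([.9914,-.1305])
    s=(P[:,:2]-c)@e; t=(P[:,:2]-c)@nn
    k=(abs(s)<112)&(abs(t)<40)&(P[:,2]>112)&(P[:,2]<124); print('bar',n,k.sum(),np.percentile(s[k],[2,50,98]).round(1))
    k=(abs(s)<112)&(abs(t)<36)&(P[:,2]>95)&(P[:,2]<99.7); print('cover',np.percentile(s[k],[1,99]).round(1))
print(manip.read_state()['wrist_force'])
E
```

```text
clock: 12.6
eef_pos: [582.5, 229.6, 85.9]
eef_rot: [3.141, 0.001, -0.132]
wrist_force: [0.0, -0.2, 0.2]
finger_gap: 35.5
finger_force: 0.0
clock: 13.1
eef_pos: [578.9, 234.8, 219.4]
eef_rot: [-3.141, -0.002, -0.132]
wrist_force: [-0.1, -0.0, 0.1]
finger_gap: 40.1
finger_force: 0.0
bar scene 265 [49.1 54.5 62.4]
cover [  6.  107.5]
bar side 243 [51.1 61.1 65.2]
cover [-108.8  103. ]
[-0.67936016  0.46859397  0.09831781]
```

View pics/a6.png

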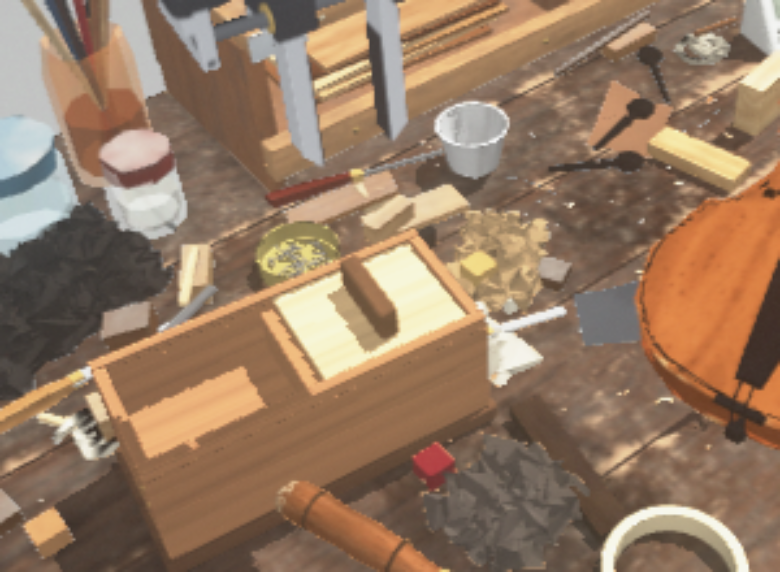

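The cover now spans s 6–107.5, the whole well, up to the end wall at (475,315) in the crop. The robot is clear of everything, so I'm handing in.

```bash
python3 -c "
from cell import manip
print(manip.sign_off())"
```

```text
the job is handed in; nothing more can be done
None
```

The willow block lies flat in the chest's open well, the cover is slid fully shut over it against its stop, and the job was handed in at about 13 s with the robot touching nothing.

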